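# Run a rack slat out to its cut line and hold it for the saw

## Task

The slat on the low cutting bench is about to be sawn to length for the bottle rack. First lift the screw pail off it by its handle and stand it upright on the table, then slide the slat, without lifting it, straight out past the bench's outer (left-hand, as the robot sees it) edge until the pencilled cut line stands about 15 mm beyond that edge, square to the bench. It would now tip, so finish while still gripping it on the bench side of the edge, held down flat on the bench and still; do not disturb the bottles, the saw or the square.

Things in the scene. Friction and masses are not known exactly. Their poses are not given: they have to be found in the camera images.
- bench: Low wooden cutting bench fixed to the table: solid top 180 mm along its x, 260 mm along its y, 42 mm thick, on two cross feet; top face 90 mm above the table. Origin: centre of its underside, at table level. Its +y (robot's left) end is the outer edge, over which the slat goes; z up.
- bench_edge (a point): Middle of the bench's outer top edge (bench frame: x 0, y +130 mm, z +90 mm). Axes as the bench: y points outward.
- slat: Loose straight pine shelf slat lying flat on the bench, 56 mm wide along its x, 480 mm long along its y, 24 mm thick, 0.25 to 0.45 kg, centre of mass at its middle. Origin: centre of its underside. Its +y end points outward past the outer edge, its -y end (the tail) hangs out past the other end of the bench at the start. Because the middle of the slat lies 20 mm outward of the cut line, it tips off the bench when the line is past the edge and nobody holds it.
- slat_line (a point): Middle of the pencilled cut line on the slat's top face: a dark line 3 mm wide across the slat and down its sides, 220 mm from the tail end (slat frame: x 0, y -20 mm, z +24 mm). Axes as the slat.
- pail: Small open steel pail with some screws in it, 0.3 to 0.55 kg in all, standing on the slat above the bench: foot 68 mm across, rim 84 mm across at 66 mm height, 128 mm high with its handle (124 mm to the top of the dowel). Origin: centre of its underside; z up through the mouth.
- pail_handle: The pail's rigid upright handle (it does not swing; same frame as the pail): two flat steel straps, 3 mm thick and 16 mm wide, standing on the rim at x -42 and +42 mm, up to z 128 mm, and between them a wooden dowel 16 mm thick along the pail's x, its axis 116 mm above the pail's underside.
- pail_grip (a point): Middle of the handle's dowel, on its axis, 116 mm above the pail's underside. x along the dowel.
- bottle_a: Culture bottle, 94 mm across and 152 mm high, standing on the table; leave alone. Origin: centre of its underside.
- bottle_b: The other culture bottle, the same size; leave alone. Origin: centre of its underside.
- saw: Hand saw lying flat on the table, along its y: blade (46 mm wide, 3 mm thick) from y 10 to 270 mm, wooden handle (30 mm wide, 22 mm high) from y -15 to -245 mm; leave alone. Origin on the table, at the ferrule.
- square: Flat L-shaped aluminium try square lying on the table, 4 mm thick: 20 mm wide blade 200 mm long along its y, centred on the origin, short arm 110 mm to -x at its -y end; leave alone.
Not all that is in view belongs to the job. There is more than one size of the pail; the job needs the middle-sized.

How it is judged (in metres and radians):
On the way, in this order (a step that is already met when the one before it is completed fails the run):
1. the pail is lifted off the slat by its handle (z of pail in the frame of slat above 0.034 m and contact force between the fingers and pail_handle above 0.5 N and y of slat_line in the frame of bench_edge below -0.06 m), for 0.1 s.
2. the pail stands upright on the table, let go, the slat not yet slid out (height (world z) of pail below 0.008 m and angle between pail's own z axis and vertical below 0.1 rad and contact force between the fingers and pail below 0.1 N and y of slat_line in the frame of bench_edge below -0.06 m), for 0.2 s.
At the end, for the whole second after the job is handed in: Slat on the bench (over 1 N), held by the fingers (over 3 N) at least 20 mm inside the edge; line 7 to 23 mm past the edge and within 60 mm of its middle; flat within 0.04 rad, square within 0.08 rad, under 20 mm/s. Pail upright (0.1 rad) on the table, let go (height (world z) of pail below 0.008 m and angle between pail's own z axis and vertical below 0.1 rad and contact force between the fingers and pail below 0.1 N and y of slat_line in the frame of bench_edge between 0.007 and 0.023 m and x of slat_line in the frame of bench_edge between -0.06 and 0.06 m and angle between the y axis of slat and the y axis of bench, either way round below 0.08 rad and angle between slat's own z axis and vertical below 0.04 rad and contact force between the fingers and slat above 3 N and contact force between slat and bench above 1 N and y of the grasp point in the frame of bench_edge below -0.02 m and linear speed of slat below 0.02 m/s); the arm keeps its last pose, push and grip.
It fails at once if the slat is lifted off the bench (z of slat in the frame of bench above 0.108 m).
It fails at once if the slat tips (angle between slat's own z axis and vertical above 0.15 rad).
It fails at once if the pail is tipped over (angle between pail's own z axis and vertical above 0.6 rad).
It fails at once if the pail is dropped (contact force between the fingers and pail below 0.05 N and linear speed of pail above 0.5 m/s).
It fails at once if a bottle, the saw or the square is disturbed (moved over 30 mm) (distance of any of bottle_a, bottle_b, saw, square from where it was at the start of the episode above 0.03 m).
It also fails if it takes over 64 s, if anything falls off the work surface, if the arm or the gripper's body presses on something with over 40 N, if the wrist force passes 120 N, or if a joint passes its speed limit or range.

## Robot

A 6-joint arm with a two-finger parallel gripper is mounted at the origin on the work surface. World frame = base frame: x ahead of the robot, y to its left, z up, the work surface at z = 0. Lengths are in mm, angles in rad, forces in N, time in s.
With the tool pointing down it reaches from about 300 to 875 mm from the base axis. Payload 6.4 kg.
Tool frame: the origin (TCP) lies between the finger pads; the fingertips stand 22 mm ahead of it and the grasp point (between the pads) lies 3 mm ahead of it (tip_extent is the z of the fingertips in the tool frame, in mm); z points along the fingers, y is the line along which they close (so a half turn about z gives the same grasp; the last joint's range is limited). The gripper opens to 88 mm and grips with 3 to 60 N. Pads are 18 mm wide; open, the fingers measure 123 mm over their backs; the gripper's body (75 mm by 187 mm) begins 45 mm behind the grasp point.
Start: joints at [0.939, 0.181, 1.607, -0, 1.354, -0.206], TCP at [237.494, 523.677, 260.714] pointing down, gripper open.
Joint ranges: [-2.99, 2.99], [-0.89, 2.07], [0.3, 2.58], [-1.14, 4.28], [0, 2.63], [-3.12, 3.12]. Speed limits (rad/s): [2.57, 2.57, 3.01, 3.14, 3.14, 3.14].

## Interface

Orientations are given as a 3x3 rotation matrix whose columns are the frame's x, y, z axes.
In Python, from rig import * gives the robot as it stands. The module is installed in compiled form; this text tells all that it offers.
- The arm moves only by the tool arm_command, never from a script. Its argument "increments" is a list of rows, each a list of 5 numbers: the opening, from 0 (shut) to 1 (fully open), then the shift along the tool's x, y, z in m, then the turn about the tool's z in rad. In form: [[jaw, x, y, z, turn], ...]. A call has 1 to 5 rows; each row shifts and turns the commanded pose from where the row before left it, along the tool's axes as they then stand; what a row does not reach is not made up. A row lasts 1/8 s, in which the tool goes at most 62.5 mm and 10.7 degrees, less where a joint would pass 70% of its speed; a pose out of reach is approached as far as the arm can. A call is refused whole if a number of a shift passes 0.0625 or a number of a turn 0.188, either way. A call with a gripper value outside its range is refused whole. The fingers move at their own pace and stop on an object; "newtons" is the grip in N (left out, the last holds). Time passes only in rows, so rows that do not move let the fingers close. It gives the time, the measured TCP pose, the force, the opening and the grip force at its end, in the units of the state.
- observe(): the state, without advancing time (a new reading comes with each control period).
- camera(name): name is "side" or "top" or "wrist"; returns the picture (384x512x3 uint8, red, green, blue); there is no depth.
- camera_info(name): a dict with "mtx" (3x3 intrinsics, pixels), "T" (4x4, takes a point from camera to world coordinates); the wrist camera has in their place "mount" (4x4, takes a point from camera to tool coordinates, whose origin is the TCP and whose axes are the flange's). Camera axes: x right, y up, looking along -z (the intrinsics and any distortion apply to the point x, -y, -z); pixel columns grow to the right and rows downward; lengths in mm; the calibration is good to about 2 mm. A picture is of the moment at which its call begins: read the wrist's pose just before it. camera_info takes no time and is no camera call.
- close_job(): hands the job in; it is judged then, once.
Trained networks look in the newest picture that a camera, given by its name, has taken for a name from the list of things; names that differ only in an ending like _2 or _b are one class to them, and where a whole thing is asked for, a point or a joint stands for the part that bears it (a point fixed in the world has none). Each returns a list of dicts, best first, with "score" (0 to 1); they miss things now and then, are a little off and sometimes report something else, mostly with a low value. They report only what shows in the picture. A call takes as long as a camera call. They do not tell look-alikes from the thing itself.
- cut_out(camera, name): "region" (384x512 bool, what is visible of it) and "centre" ([row, column] in pixels, amid what is visible of it).
The state is a dict: "t": time; "joints": joint angles; "joint_vel": joint speeds; "effort": joint torques, N m; "eef_pos": TCP position; "tcp_rot": TCP orientation; "force": force on the tool from outside, world axes, zero at the start; "moment": the same for the moment, N m; "width": finger opening in mm; "gripper_force": force on a finger pad.
Only numpy, scipy, OpenCV 4.12 (cv2) and the standard library are available. Lean on these libraries where they do the work, as an engineer would, in place of code of your own. Each camera call takes 0.05 s, during which the arm holds its last target. There are 200 camera calls.

## Working session

There is one attempt and no reset: what is moved stays moved. The work goes in short steps, Python scripts to look and compute and a tool call to move; the robot and the scene stay as the last step left them, time stands still between calls to the robot, and variables do not carry over. Pictures are saved under pics/ and viewed, at most 10 in all, crops included, and the job is handed in when it is done.

Besides the shell and the picture viewer there is one more tool, called after ">>>" as name([rows], argument=value, ...), one row to a line, values as JSON. arm_command: Moves the arm, as the interface text tells. Its arguments: {"type":"object","properties":{"increments":{"type":"array"},"newtons":{"type":"number"}},"required":["increments"]}

```bash
mkdir -p pics; cat > h.py <<'E'
from rig import *
import numpy as np, cv2
np.set_printoptions(precision=3,suppress=True)
def cam(n):
    i=camera_info(n); K=np.array(i["mtx"])
    if "T" in i: T=np.array(i["T"])
    else:
        s=observe(); A=np.eye(4); A[:3,:3]=s["tcp_rot"]; A[:3,3]=s["eef_pos"]; T=A@np.array(i["mount"])
    return K,T,i
def ray(n,r,c):
    K,T,i=cam(n); d=np.linalg.inv(K)@[c,r,1]; d=np.array([d[0],-d[1],-d[2]])
    return T[:3,3],T[:3,:3]@d
def atz(n,r,c,z):
    o,d=ray(n,r,c); return o+d*(z-o[2])/d[2]
def proj(n,p):
    K,T,i=cam(n); q=np.linalg.inv(T)@[*p,1]; u=K@[q[0],-q[1],-q[2]]; return u[1]/u[2],u[0]/u[2]
E
python3 - <<'E'
from h import *
s=observe();print(s)
ims=[]
for n in["top","side","wrist"]:
    im=camera(n); print(n,camera_info(n))
    cv2.imwrite(f"pics/{n}0.png",im[:,:,::-1]); ims.append(im)
    for k in["pail","slat","bench","bottle_a","saw","square"]:
        print(n,k,[(round(d["score"],2),np.round(d["centre"]),int(d["region"].sum())) for d in cut_out(n,k)])
a=np.vstack(ims[:2]);
cv2.imwrite("pics/a.png",cv2.resize(np.hstack(ims[:2]),(800,300))[:,:,::-1])
E
```

```text
{'t': 0.0, 'joints': array([ 0.939,  0.182,  1.608,  0.   ,  1.354, -0.206]), 'joint_vel': array([ 0.001,  0.001, -0.001, -0.001, -0.002, -0.001]), 'effort': array([  0.001, -43.386, -34.186,   0.07 ,   0.038,  -0.   ]), 'eef_pos': array([237.198, 523.251, 259.803]), 'tcp_rot': array([[-0.911,  0.413, -0.001],
       [ 0.413,  0.911, -0.001],
       [ 0.   , -0.002, -1.   ]]), 'force': array([ 0.637, -0.284,  1.153]), 'moment': array([ 0.003,  0.041, -0.018]), 'gripper_force': 0.0, 'width': 87.95936130911707}
top {'mtx': array([[350.658,   0.   , 252.567],
       [  0.   , 350.658, 190.157],
       [  0.   ,   0.   ,   1.   ]]), 'T': array([[   0.003,    0.997,   -0.078,  527.143],
       [  -1.   ,    0.005,    0.021,  113.787],
       [   0.021,    0.078,    0.997, 1089.423],
       [   0.   ,    0.   ,    0.   ,    1.   ]])}
top pail [(0.93, array([222., 278.]), 859), (0.83, array([172., 272.]), 300), (0.57, array([171., 139.]), 1493)]
top slat [(0.6, array([223., 294.]), 2687)]
top bench [(0.9, array([237., 289.]), 3680)]
top bottle_a [(0.89, array([137., 189.]), 1117), (0.86, ar
[... 786 characters left out ...]

side bottle_a [(0.95, array([190., 302.]), 1351), (0.86, array([162., 280.]), 1033)]
side saw [(0.69, array([277., 342.]), 2264), (0.63, array([255., 257.]), 2454)]
side square [(0.86, array([198., 186.]), 427), (0.68, array([190., 302.]), 1325)]
wrist {'mtx': array([[267.48 ,   0.   , 256.271],
       [  0.   , 267.48 , 186.471],
       [  0.   ,   0.   ,   1.   ]]), 'mount': array([[   0.001,    0.96 ,    0.282,   72.231],
       [   1.   ,   -0.   ,   -0.   ,    0.112],
       [  -0.   ,    0.282,   -0.96 , -123.039],
       [   0.   ,    0.   ,    0.   ,    1.   ]])}
wrist pail []
wrist slat []
wrist bench []
wrist bottle_a []
wrist saw []
wrist square [(0.56, array([305., 189.]), 889)]
```

```bash
python3 - <<'E'
import cv2
for n in["top","side"]:
    cv2.imwrite(f"pics/{n}1.png",cv2.resize(cv2.imread(f"pics/{n}0.png")[84:324,90:410],(800,600),interpolation=cv2.INTER_CUBIC))
E
```

```text
(no output)
```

View pics/top1.png

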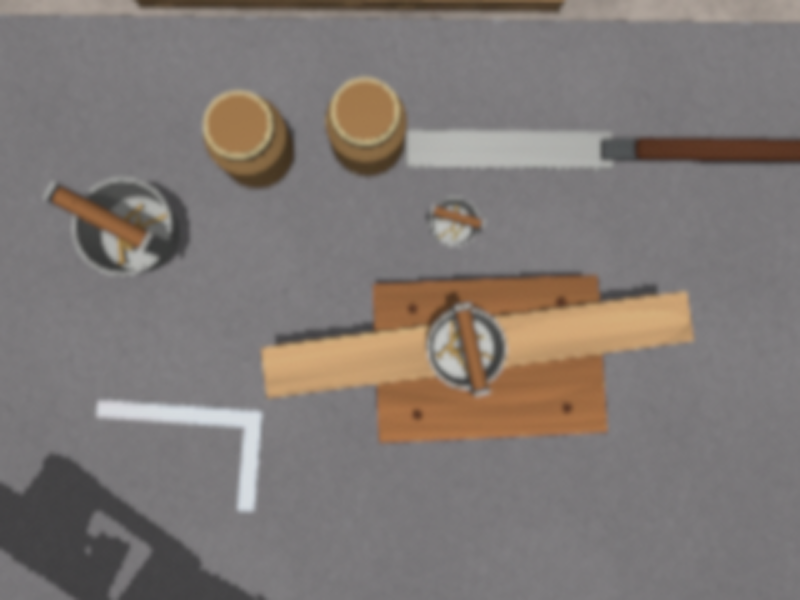

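View pics/side1.png

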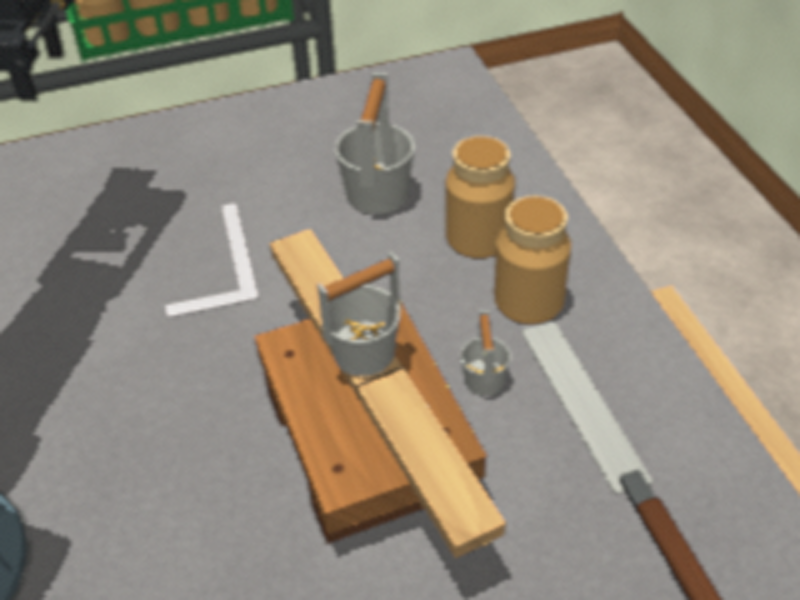

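```bash
cat > m.py <<'E'
from h import *
def top(cx,cy,z): return atz("top",cy/2.5+84-.3,cx/2.5+90-.3,z)[:2]
B=[top(*p,90) for p in[(374,282),(598,275),(607,432),(379,442)]]
print("bench",np.array(B)); 
yb=(B[0]+B[3]-B[1]-B[2]);print("yaw",np.arctan2(-yb[0],yb[1]), "out edge mid",(B[0]+B[3])/2, "ctr",sum(B)/4)
S=[top(*p,114) for p in[(262,349),(267,397),(692,341),(688,292)]]
print("slat",np.array(S)); a=(S[0]+S[1])/2;b=(S[2]+S[3])/2
d=a-b;print("len",np.linalg.norm(d),"yaw",np.arctan2(-d[0],d[1]),"ctr",(a+b)/2, "line",b+d*220/480)
h=[top(464,312,230),top(480,386,230)];e=h[0]-h[1];print("dowel",h,np.linalg.norm(e),np.arctan2(e[1],e[0]),(h[0]+h[1])/2)
E
python3 - <<'E'
from m import *
for n,r,c,z in[("bigpail",171,139,0),("small",172,272,0),("botA",(127/2.5+84),90+240/2.5,152),("botB",84+112/2.5,90+365/2.5,152),("sqcorner",84+415/2.5,90+255/2.5,0),("sawtip",84+148/2.5,90+408/2.5,0),("sawfer",84+148/2.5,90+618/2.5,0),("sq end",84+510/2.5,90+245/2.5,0)]: print(n,atz("top",r,c,z)[:2])
for n in["top","side"]:
  for z in cut_out(n,"pail_grip"): print(n,"grip",z["score"],z["centre"])
E
```

```text
bench [[ 587.156  130.832]
 [ 596.355 -126.156]
 [ 418.19  -133.926]
 [ 406.831  124.098]]
yaw 0.039896295291294036 out edge mid [496.994 127.465] ctr [502.133  -1.288]
slat [[ 511.054  253.576]
 [ 458.51   247.249]
 [ 521.32  -224.828]
 [ 576.057 -221.534]]
len 477.8850009547757 yaw 0.1341299215525565 ctr [516.735  13.616] line [519.398  -6.117]
dowel [array([549.669,  40.034]), array([477.663,  24.546])] 73.65329198436861 0.2118634588042974 [513.666  32.29 ]
bigpail [670.576 444.513]
small [669.91  30.44]
botA [749.94  274.881]
botB [767.607 139.869]
sqcorner [427.675 276.239]
sawtip [760.932  89.641]
sawfer [ 762.984 -176.393]
sq end [313.362 286.45 ]
top grip 0.79 [170.6, 139.9]
top grip 0.73 [171.3, 275.1]
top grip 0.58 [223.4, 276.8]
side grip 0.71 [227.8, 282.6]
side grip 0.65 [146.7, 236.3]
side grip 0.58 [207.4, 237.4]
```

>>> arm_command([
  [1, 0, 0, -0.02, 0],
  [1, 0, 0, -0.02, 0],
], newtons=30)

```text
t: 1.4
eef_pos: [237.4, 523.5, 300.9]
tcp_rot: [[-0.911, 0.413, -0.001], [0.413, 0.911, -0.001], [0.0, -0.001, -1.0]]
force: [0.2, -0.6, 0.2]
width: 88.5
gripper_force: 0.0
```

Look-alikes in the top picture (row, col): the large pail (171,139), the small pail (172,272), the middle one on the slat (222,278). I'm taking the one on the slat and will check it in a close wrist view.

>>> arm_command([
  [1, 0, 0, -0.02, -0.159],
  [1, 0, 0, -0.02, -0.159],
  [1, 0, 0, -0.02, -0.159],
  [1, 0, 0, -0.02, -0.16],
  [1, 0, 0, 0, 0],
])

```text
t: 2.02
eef_pos: [237.9, 524.3, 382.5]
tcp_rot: [[-0.978, -0.208, 0.002], [-0.208, 0.978, 0.003], [-0.003, 0.002, -1.0]]
force: [-0.2, -0.0, 0.7]
width: 88.2
gripper_force: 0.0
```

```bash
cat >> h.py <<'E'
def go(x,y,z,ang=None):
    s=observe(); R=np.array(s["tcp_rot"]); p=np.array(s["eef_pos"])
    print("tool shift mm",R.T@(np.array([x,y,z])-p),"y-ang",np.arctan2(R[1,1],R[0,1]),"pos",p)
    if ang is not None: print("turn",-(ang-np.arctan2(R[1,1],R[0,1])))
E
python3 -c "
from h import *
go(490,20,380,1.783)"
```

```text
tool shift mm [-141.544 -545.719    1.537] y-ang 1.7806450290852969 pos [237.879 524.257 382.464]
turn -0.0023549709147030473
```

>>> arm_command([
  [1, -0.015, -0.058, 0, 0],
  [1, -0.015, -0.058, 0, 0],
  [1, -0.015, -0.058, 0, 0],
  [1, -0.015, -0.058, 0, 0],
  [1, -0.015, -0.058, 0, 0],
])

```text
t: 2.65
eef_pos: [371.8, 254.0, 379.6]
tcp_rot: [[-0.979, -0.206, -0.001], [-0.206, 0.979, -0.0], [0.001, -0.0, -1.0]]
force: [1.2, 1.5, -0.0]
width: 88.3
gripper_force: 0.0
```

>>> arm_command([
  [1, -0.015, -0.058, 0, 0],
  [1, -0.015, -0.058, 0, 0],
  [1, -0.015, -0.058, 0, 0],
  [1, -0.02, -0.058, 0, 0],
  [1, 0, -0.02, 0, 0],
])

```text
t: 3.28
eef_pos: [488.8, 20.1, 379.0]
tcp_rot: [[-0.979, -0.202, -0.002], [-0.202, 0.979, -0.0], [0.002, 0.0, -1.0]]
force: [0.2, 0.5, 0.7]
width: 88.2
gripper_force: 0.0
```

```bash
python3 - <<'E'
from h import *
s=observe();print(s["eef_pos"],s["joints"])
im=camera("wrist");cv2.imwrite("pics/w1.png",im[:,:,::-1]);cv2.imwrite("pics/w1b.png",cv2.resize(im,(768,576))[:,:,::-1])
for k in["pail","pail_handle","pail_grip"]:
    print(k,[(round(d["score"],2),np.round(d["centre"],1),atz("wrist",*d["centre"],230)) for d in cut_out("wrist",k)])
E
```

```text
[488.781  20.052 378.988] [-0.202 -0.091  1.654 -0.     1.581 -1.976]
pail [(0.84, array([190. , 261.8]), array([497.934,  29.188, 230.   ])), (0.73, array([243. , 248.4]), array([562.242,  27.462, 230.   ])), (0.59, array([195.5, 263.9]), array([503.499,  32.678, 230.   ])), (0.49, array([259.8, 410.7]), array([545.298, 214.866, 230.   ]))]
pail_handle [(0.74, array([252.2, 247.3]), array([573.814,  30.213, 230.   ])), (0.58, array([197.4, 265.3]), array([505.065,  36.168, 230.   ])), (0.37, array([133.9, 233.9]), array([445.889,  -9.126, 230.   ]))]
pail_grip [(0.73, array([244.4, 245.1]), array([564.724,  26.893, 230.   ])), (0.7, array([191.3, 261.5]), array([499.203,  31.663, 230.   ])), (0.63, array([135.4, 232.3]), array([447.703,  -9.645, 230.   ]))]
```

View pics/w1b.png

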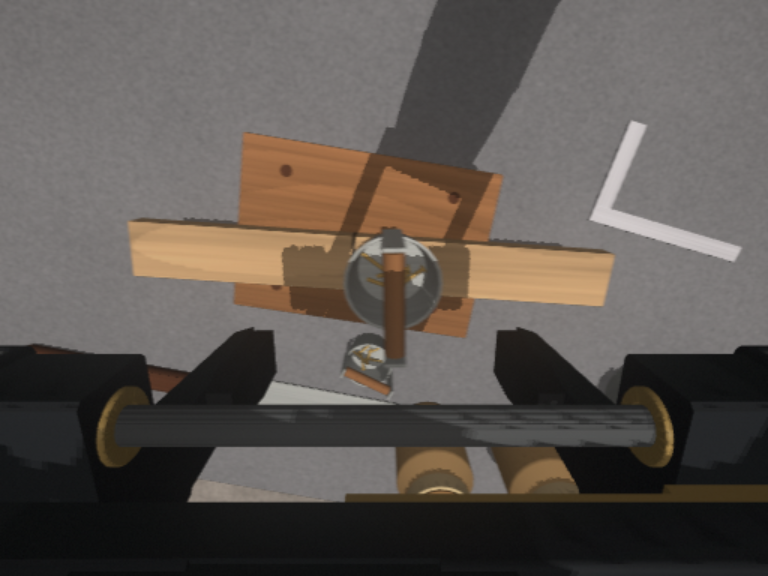

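The gripper stands over the middle pail, which is on the slat. Its dowel runs from (393,238) to (397,360), aligned with the tool's x. The small pail is behind it at (367,360).

```bash
python3 - <<'E'
from h import *
f=lambda x,y,z: atz("wrist",y/1.5-.2,x/1.5-.2,z)[:2]
a,b=f(393,240,240),f(397,361,240);print("handle",a,b,np.linalg.norm(a-b),(a+b)/2,np.arctan2(*(b-a)[::-1]))
B=[f(*p,90) for p in[(502,176),(246,133),(234,303),(466,337)]];print(np.array(B))
m=(B[0]+B[3])/2;d=m-(B[1]+B[2])/2;print("bench mid",m,sum(B)/4,"yaw",np.arctan2(-d[0],d[1]))
S=[f(*p,114) for p in[(612,253),(605,305),(135,275),(130,222)]];print(np.array(S))
a=(S[0]+S[1])/2;b=(S[2]+S[3])/2;d=a-b;print("slat",np.linalg.norm(d),np.arctan2(-d[0],d[1]),(a+b)/2,b+d*220/480)
print(f(354,240,114))
go(514,32,300,1.78)
E
```

```text
handle [464.057  24.108] [550.286  45.895] 88.93892225813069 [507.171  35.002] 0.24749161621684335
[[ 405.177  125.701]
 [ 417.869 -128.433]
 [ 594.677 -121.569]
 [ 581.233  136.492]]
bench mid [493.205 131.097] [499.739   3.048] yaw 0.05098259500228202
[[ 454.28   246.814]
 [ 507.466  259.616]
 [ 575.139 -214.488]
 [ 522.103 -221.186]]
slat 475.89878898819353 0.14284361386319125 [514.747  17.689] [517.57   -1.938]
[494.474  -5.726]
tool shift mm [-27.715   2.887  79.759] y-ang 1.7792873103746818 pos [487.601  23.376 379.791]
turn -0.0007126896253182302
```

>>> arm_command([
  [1, -0.012, 0.003, 0.02, -0.02],
  [1, -0.012, 0.003, 0.03, 0],
  [1, 0, 0, 0.04, 0],
  [1, 0, 0, 0.037, 0],
  [1, 0, 0, 0.02, 0],
])

```text
t: 4.1
eef_pos: [508.5, 36.2, 231.4]
tcp_rot: [[-0.973, -0.23, -0.003], [-0.23, 0.973, 0.001], [0.003, 0.001, -1.0]]
force: [0.2, 0.6, 0.2]
width: 88.4
gripper_force: 0.0
```

>>> arm_command([
  [0, 0, 0, 0, 0],
  [0, 0, 0, 0, 0],
  [0, 0, 0, 0, 0],
  [0, 0, 0, 0, 0],
  [0, 0, 0, 0, 0],
], newtons=40)

```text
t: 4.72
eef_pos: [510.3, 34.1, 234.2]
tcp_rot: [[-0.973, -0.229, 0.001], [-0.229, 0.973, -0.0], [-0.001, -0.0, -1.0]]
force: [-0.6, -0.3, -1.2]
width: 40.1
gripper_force: 0.0
```

>>> arm_command([
  [0, 0, 0, 0, 0],
  [0, 0, 0, 0, 0],
  [0, 0, 0, 0, 0],
  [0, 0, 0, 0, 0],
])

```text
t: 5.22
eef_pos: [510.2, 34.0, 233.8]
tcp_rot: [[-0.973, -0.229, 0.0], [-0.229, 0.973, -0.0], [-0.0, -0.0, -1.0]]
force: [0.4, -1.2, -1.1]
width: 14.6
gripper_force: 39.7
```

>>> arm_command([
  [0, 0, 0, -0.01, 0],
  [0, 0, 0, -0.02, 0],
  [0, 0, 0, -0.03, 0],
  [0, 0, 0, -0.02, 0],
  [0, 0, 0, 0, 0],
])

```text
t: 5.85
eef_pos: [510.7, 34.2, 315.3]
tcp_rot: [[-0.973, -0.229, 0.003], [-0.229, 0.973, -0.0], [-0.003, -0.001, -1.0]]
force: [0.0, -0.2, -4.8]
width: 14.3
gripper_force: 40.0
```

```bash
python3 -c "
from h import *
go(420,-330,320)
for n in ['side','wrist']: cv2.imwrite(f'pics/{n}2.png',camera(n)[:,:,::-1])
cv2.imwrite('pics/c2.png',np.hstack([cv2.resize(cv2.imread(f'pics/{n}2.png'),(400,300)) for n in ['side','wrist']]))
"
```

```text
tool shift mm [ 171.832 -333.732   -4.867] y-ang 1.8021767054553817 pos [510.735  34.242 315.301]
```

View pics/c2.png

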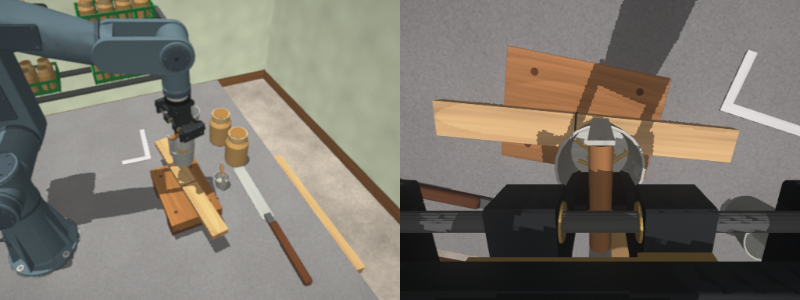

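The side and wrist pictures show the pail hanging upright from the gripper, clear of the slat. The slat is still on the bench, and its cut line is at about (577,122) in the right half.

>>> arm_command([
  [0, 0.01, -0.02, 0, 0],
  [0, 0.02, -0.04, 0, 0],
  [0, 0.022, -0.042, 0, 0],
  [0, 0.022, -0.042, 0, 0],
  [0, 0.022, -0.042, 0, 0],
])

```text
t: 6.58
eef_pos: [458.1, -169.7, 312.1]
tcp_rot: [[-0.973, -0.229, -0.002], [-0.229, 0.973, 0.002], [0.002, 0.002, -1.0]]
force: [1.0, 1.0, -3.4]
width: 14.1
gripper_force: 40.0
```

>>> arm_command([
  [0, 0.022, -0.042, 0, 0],
  [0, 0.022, -0.042, 0, 0],
  [0, 0.02, -0.036, 0.01, 0],
  [0, 0.012, -0.025, 0.02, 0],
  [0, 0, 0, 0.02, 0],
])

```text
t: 7.2
eef_pos: [417.1, -328.9, 261.4]
tcp_rot: [[-0.974, -0.226, -0.002], [-0.226, 0.974, 0.002], [0.002, 0.002, -1.0]]
force: [0.1, 0.2, -4.1]
width: 14.6
gripper_force: 40.0
```

>>> arm_command([
  [0, 0, 0, 0.04, 0],
  [0, 0, 0, 0.04, 0],
  [0, 0, 0, 0.03, 0],
  [0, 0, 0, 0.012, 0],
  [0, 0, 0, 0, 0],
])

```text
t: 7.82
eef_pos: [418.0, -326.8, 140.7]
tcp_rot: [[-0.973, -0.229, -0.002], [-0.229, 0.973, 0.002], [0.001, 0.002, -1.0]]
force: [0.2, -0.2, -2.9]
width: 14.2
gripper_force: 40.0
```

```bash
python3 - <<'E'
from h import *
s=observe();print(s["eef_pos"],s["force"],s["joints"])
im=camera("side");cv2.imwrite("pics/s3.png",cv2.resize(im,(768,576))[:,:,::-1])
E
```

```text
[ 418.032 -326.769  140.673] [ 0.152 -0.204 -2.902] [-0.887  0.227  1.816  0.     1.101 -2.689]
```

View pics/s3.png

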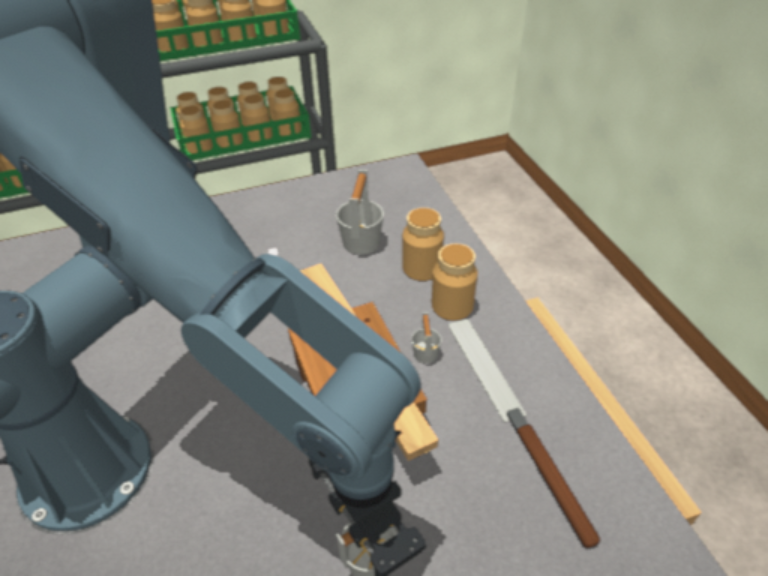

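The arm holds the pail over the free table at about (355,555), clear of everything. I'm lowering it now, watching the force.

>>> arm_command([
  [0, 0, 0, 0.01, 0],
  [0, 0, 0, 0.006, 0],
  [0, 0, 0, 0.002, 0],
  [0, 0, 0, 0.001, 0],
  [0, 0, 0, 0, 0],
])

```text
t: 8.5
eef_pos: [418.6, -327.5, 122.9]
tcp_rot: [[-0.973, -0.229, 0.0], [-0.229, 0.973, -0.0], [-0.0, -0.0, -1.0]]
force: [0.4, 0.7, -3.2]
width: 14.3
gripper_force: 40.0
```

>>> arm_command([
  [0, 0, 0, 0.001, 0],
  [0, 0, 0, 0.001, 0],
  [0, 0, 0, 0, 0],
])

```text
t: 8.88
eef_pos: [418.5, -327.4, 120.6]
tcp_rot: [[-0.973, -0.229, -0.0], [-0.229, 0.973, 0.0], [0.0, 0.0, -1.0]]
force: [0.1, -0.1, -4.0]
width: 14.3
gripper_force: 40.0
```

>>> arm_command([
  [0, 0, 0, 0.001, 0],
  [0, 0, 0, 0.001, 0],
  [0, 0, 0, 0, 0],
])

```text
t: 9.25
eef_pos: [418.9, -328.3, 119.6]
tcp_rot: [[-0.973, -0.229, 0.001], [-0.229, 0.973, -0.002], [-0.001, -0.002, -1.0]]
force: [-1.5, -0.9, 3.2]
width: 14.0
gripper_force: 39.4
```

>>> arm_command([
  [0, 0, 0, 0.001, 0],
  [0, 0, 0, 0.001, 0],
  [0, 0, 0, 0, 0],
])

```text
t: 9.62
eef_pos: [419.2, -328.8, 119.5]
tcp_rot: [[-0.973, -0.229, 0.001], [-0.229, 0.973, -0.003], [-0.001, -0.003, -1.0]]
force: [-6.0, 1.8, 17.5]
width: 14.4
gripper_force: 38.1
```

>>> arm_command([
  [0, 0, 0, -0.001, 0],
  [1, 0, 0, -0.001, 0],
  [1, 0, 0, 0, 0],
  [1, 0, 0, 0, 0],
  [1, 0, 0, 0, 0],
])

```text
t: 10.25
eef_pos: [418.5, -327.2, 118.4]
tcp_rot: [[-0.973, -0.229, -0.0], [-0.229, 0.973, 0.0], [0.0, 0.0, -1.0]]
force: [-0.4, 0.3, -0.8]
width: 52.4
gripper_force: 0.0
```

>>> arm_command([
  [1, 0, 0, 0, 0],
  [1, 0, 0, 0, 0],
  [1, 0, 0, -0.01, 0],
  [1, 0, 0, -0.03, 0],
  [1, 0, 0, -0.05, 0],
])

```text
t: 10.88
eef_pos: [417.7, -326.5, 208.7]
tcp_rot: [[-0.973, -0.229, -0.002], [-0.229, 0.973, 0.003], [0.002, 0.003, -1.0]]
force: [0.9, -0.2, 0.8]
width: 88.0
gripper_force: 0.0
```

>>> arm_command([
  [1, 0, 0, -0.06, 0],
  [1, 0, 0, -0.06, 0],
  [1, 0, 0, -0.06, 0],
  [1, 0, 0, 0, 0],
])

```text
t: 11.38
eef_pos: [419.8, -328.8, 395.7]
tcp_rot: [[-0.973, -0.229, 0.007], [-0.229, 0.973, -0.009], [-0.005, -0.011, -1.0]]
force: [0.5, 0.6, -1.0]
width: 88.2
gripper_force: 0.0
```

```bash
python3 -c "
from h import *
print(observe()['joints'])
im=camera('wrist')
print([(round(d['score'],2),d['centre'],atz('wrist',*d['centre'],0)) for d in cut_out('wrist','pail')])
cv2.imwrite('pics/w4.png',cv2.resize(im,(512,384))[:,:,::-1])
go(510,-80,300,.14)"
```

```text
[-0.887 -0.002  1.535 -0.     1.596 -2.689]
[(0.67, [152.4, 258.9], array([ 427.381, -320.714,    0.   ]))]
tool shift mm [-145.694  219.943   89.236] y-ang 1.8020263287380835 pos [ 418.499 -327.365  389.458]
turn 1.6620263287380834
```

View pics/w4.png

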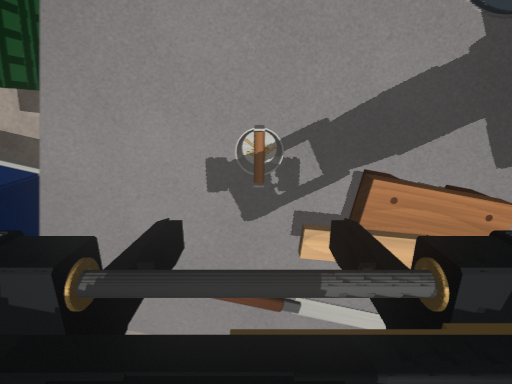

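The pail stands upright at about (260,155), let go. The slat's tail is at the lower right (300,243). Next I turn the gripper and move above the slat.

>>> arm_command([
  [1, 0, 0, 0, 0.185],
  [1, 0, 0, 0, 0.185],
  [1, 0, 0, 0, 0.185],
  [1, 0, 0, 0, 0.185],
  [1, 0, 0, 0, 0.185],
])

```text
t: 12.1
eef_pos: [417.9, -326.7, 386.2]
tcp_rot: [[-0.765, 0.644, -0.003], [0.644, 0.765, 0.004], [0.004, 0.001, -1.0]]
force: [-0.1, -0.0, -0.5]
width: 88.3
gripper_force: 0.0
```

>>> arm_command([
  [1, 0, 0, 0, 0.185],
  [1, 0, 0, 0, 0.185],
  [1, 0, 0, 0, 0.185],
  [1, 0, 0, 0, 0.185],
  [1, 0, 0, 0, 0],
])

```text
t: 12.72
eef_pos: [418.0, -326.8, 386.6]
tcp_rot: [[-0.138, 0.99, -0.002], [0.99, 0.138, 0.003], [0.003, -0.002, -1.0]]
force: [0.4, -0.8, 0.3]
width: 88.1
gripper_force: 0.0
```

```bash
python3 -c "
from h import *
go(524,-50,330,.138)"
```

```text
tool shift mm [259.334 143.321  57.176] y-ang 0.13865365953776274 pos [ 418.032 -326.821  386.613]
turn 0.0006536595377627241
```

>>> arm_command([
  [1, 0.05, 0.028, 0.01, 0],
  [1, 0.05, 0.028, 0.01, 0],
  [1, 0.05, 0.028, 0.01, 0],
  [1, 0.05, 0.028, 0.01, 0],
  [1, 0.05, 0.028, 0.01, 0],
])

```text
t: 13.35
eef_pos: [523.0, -58.7, 337.3]
tcp_rot: [[-0.141, 0.99, -0.002], [0.99, 0.141, 0.0], [0.001, -0.001, -1.0]]
force: [-0.4, -0.1, -0.7]
width: 87.8
gripper_force: 0.0
```

>>> arm_command([
  [1, 0.01, 0.003, 0.005, 0],
  [1, 0, 0, 0, 0],
  [1, 0, 0, 0, 0],
])

```text
t: 13.72
eef_pos: [524.4, -51.6, 333.7]
tcp_rot: [[-0.136, 0.991, -0.0], [0.991, 0.136, -0.0], [-0.0, -0.0, -1.0]]
force: [0.5, 0.2, 0.2]
width: 87.9
gripper_force: 0.0
```

```bash
python3 -c "
from h import *
s=observe();print(s['eef_pos'],s['tcp_rot'])
im=camera('wrist')
cv2.imwrite('pics/w5r.png',im[:,:,::-1])
cv2.imwrite('pics/w5.png',cv2.resize(im,(768,576),interpolation=cv2.INTER_CUBIC)[:,:,::-1])
print([(round(d['score'],2),d['centre'],atz('wrist',*d['centre'],114)) for d in cut_out('wrist','slat_line')])
"
```

```text
[524.414 -51.591 333.659] [[-0.136  0.991 -0.   ]
 [ 0.991  0.136 -0.   ]
 [-0.    -0.    -1.   ]]
[(0.67, [126.0, 258.8], array([521.337,  -1.036, 114.   ]))]
```

View pics/w5.png

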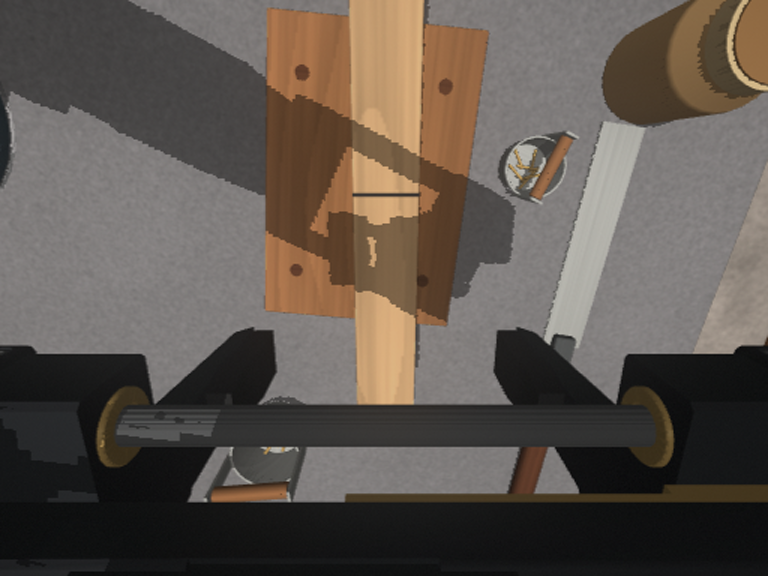

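The line is at (387,194) and the slat edges are at 354 and 420. The bench's outer corners are at (267,8) and (488,30), its rear ones at (265,310) and (446,325). The slat is nearly parallel to the tool.

```bash
python3 - <<'E'
from h import *
f=lambda x,y,z: atz("wrist",y/1.5-.2,x/1.5-.2,z)[:2]
l=f(387,194,114);print("line",l)
a=(f(350,20,114)+f(423,20,114))/2;b=(f(357,380,114)+f(415,380,114))/2;d=a-b;print("slat yaw",np.arctan2(-d[0],d[1]))
B=[f(267,8,90),f(265,310,90),f(446,325,90),f(488,30,90)];print(np.array(B))
m=(B[0]+B[3])/2;d=m-(B[1]+B[2])/2;y=np.arctan2(-d[0],d[1]);e=B[3]-B[0];print("mid",m,"yaw",y,np.arctan2(e[1],e[0]),"len",np.linalg.norm(d),np.linalg.norm(e))
u=np.array([-np.sin(y),np.cos(y)]);print("line y in edge",(l-m)@u, "x",(l-m)@[u[1],-u[0]])
d/=1;g=l-80*np.array([-np.sin(.138),np.cos(.138)]);print(g);go(*g,118)
E
```

```text
line [520.624  -5.021]
slat yaw 0.13576771931419201
[[ 406.6    123.893]
 [ 418.42  -132.717]
 [ 596.042 -124.345]
 [ 583.88   132.65 ]]
mid [495.24  128.271] yaw 0.04665835988284182 0.04935342256325218 len 257.0824980619385 177.4968265884643
line y in edge -134.33084547653587 x 19.139297247733392
[531.629 -84.26 ]
tool shift mm [-33.014   2.544 216.047] y-ang 0.13552831132485607 pos [524.557 -51.801 334.031]
```

>>> arm_command([
  [1, -0.017, 0.002, 0.05, 0],
  [1, -0.016, 0, 0.055, 0],
  [1, 0, 0, 0.055, 0],
  [1, 0, 0, 0.036, 0],
  [1, 0, 0, 0.013, 0],
])

```text
t: 14.45
eef_pos: [529.7, -83.4, 122.7]
tcp_rot: [[-0.135, 0.991, -0.003], [0.991, 0.135, 0.001], [0.002, -0.003, -1.0]]
force: [0.4, -0.2, 0.0]
width: 88.0
gripper_force: 0.0
```

>>> arm_command([
  [1, 0, 0, 0.006, 0],
  [1, 0, 0, 0, 0],
  [1, 0, 0, 0, 0],
])

```text
t: 14.82
eef_pos: [532.2, -83.1, 120.3]
tcp_rot: [[-0.137, 0.991, 0.003], [0.991, 0.137, -0.001], [-0.001, 0.002, -1.0]]
force: [0.4, -0.9, 0.0]
width: 88.3
gripper_force: 0.0
```

>>> arm_command([
  [1, 0, 0, 0.002, 0],
  [1, 0, 0, 0.002, 0],
  [0, 0, 0, 0, 0],
  [0, 0, 0, 0, 0],
  [0, 0, 0, 0, 0],
], newtons=25)

```text
t: 15.45
eef_pos: [531.2, -82.8, 114.7]
tcp_rot: [[-0.137, 0.991, -0.0], [0.991, 0.137, -0.0], [-0.0, -0.0, -1.0]]
force: [-0.0, 1.1, 0.2]
width: 60.2
gripper_force: 0.0
```

>>> arm_command([
  [0, 0, 0, 0, 0],
  [0, 0, 0, 0, 0],
  [0, 0, 0, 0, 0],
])

```text
t: 15.82
eef_pos: [531.0, -82.7, 114.7]
tcp_rot: [[-0.137, 0.991, -0.0], [0.991, 0.137, -0.0], [0.0, -0.0, -1.0]]
force: [-1.7, 0.5, 0.7]
width: 55.6
gripper_force: 25.0
```

>>> arm_command([
  [0, 0, 0, 0, 0.03],
  [0, 0, 0, 0, 0.03],
  [0, 0, 0, 0, 0.03],
  [0, 0.005, 0, 0, 0],
  [0, 0.01, 0, 0, 0],
])

```text
t: 16.45
eef_pos: [530.6, -67.6, 114.7]
tcp_rot: [[-0.046, 0.999, 0.0], [0.999, 0.046, -0.0], [-0.0, 0.0, -1.0]]
force: [0.5, -1.9, -0.6]
width: 55.9
gripper_force: 25.0
```

>>> arm_command([
  [0, 0.02, 0, 0, 0],
  [0, 0.02, 0, 0, 0],
  [0, 0.02, 0, 0, 0],
  [0, 0.01, 0, 0, 0],
  [0, 0, 0, 0, 0],
])

```text
t: 17.08
eef_pos: [527.0, 3.6, 114.7]
tcp_rot: [[-0.049, 0.999, -0.0], [0.999, 0.049, 0.001], [0.001, -0.0, -1.0]]
force: [0.3, 2.2, 0.0]
width: 55.7
gripper_force: 25.0
```

>>> arm_command([
  [0, 0.01, 0, 0, 0],
  [0, 0.015, 0, 0, 0],
  [0, 0.015, 0, 0, 0],
  [0, 0.01, 0, 0, 0],
  [0, 0, 0, 0, 0],
], newtons=40)

```text
t: 17.7
eef_pos: [524.7, 53.4, 114.7]
tcp_rot: [[-0.048, 0.999, -0.0], [0.999, 0.048, 0.001], [0.001, -0.0, -1.0]]
force: [0.1, 1.9, 0.5]
width: 55.6
gripper_force: 40.0
```

```bash
python3 - <<'E'
from h import *
s=observe();print(s['eef_pos'],s['force'])
im=camera('wrist')
cv2.imwrite('pics/w6.png',cv2.resize(im[0:230,100:400],(780,598),interpolation=cv2.INTER_CUBIC)[:,:,::-1])
E
```

```text
[524.673  53.415 114.697] [0.14  1.889 0.458]
```

View pics/w6.png

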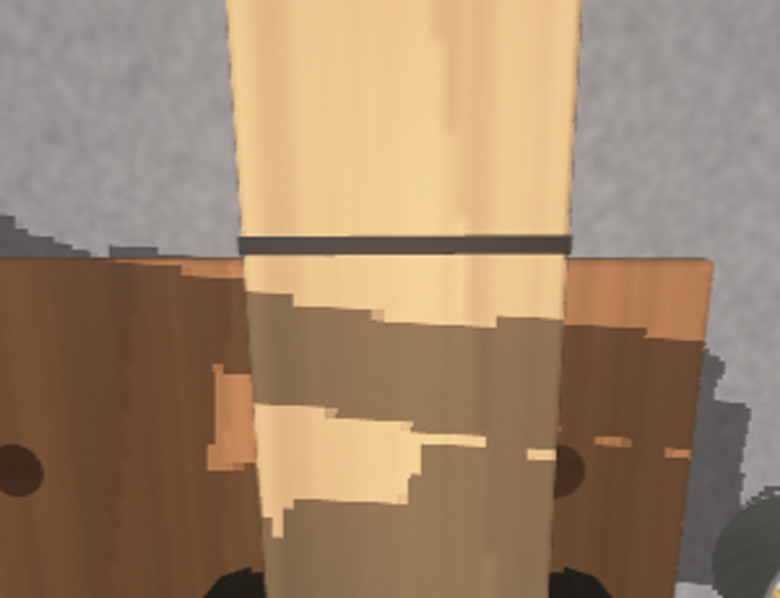

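The pencil line is at rows 236–253, about y=244, parallel to the bench's outer edge at y≈258, so the slat is square.

```bash
python3 - <<'E'
from h import *
f=lambda x,y,z: atz("wrist",y/2.6-.3,100+x/2.6-.3,z)[:2]
l=f(405,244.5,114);e1=f(20,258.5,90);e2=f(705,260,90);print(l,e1,e2)
d=(e2-e1)/np.linalg.norm(e2-e1);u=np.array([-d[1],d[0]]);print("edge yaw",np.arctan2(d[1],d[0]),"line past edge",(l-e1)@u)
a=(f(232,60,114)+f(578,60,114))/2;b=(f(265,570,114)+f(550,570,114))/2;k=a-b;print("slat yaw",np.arctan2(-k[0],k[1]))
E
```

```text
[520.926 131.433] [443.213 126.176] [581.543 132.583]
edge yaw 0.04629036767193714 line past edge 1.6552878187063556
slat yaw 0.053077098721837905
```

>>> arm_command([
  [0, 0.004, 0, 0, 0],
  [0, 0.005, 0, 0, 0],
  [0, 0.004, 0, 0, 0],
  [0, 0, 0, 0.001, 0],
  [0, 0, 0, 0, 0],
])

```text
t: 18.38
eef_pos: [524.4, 65.4, 114.7]
tcp_rot: [[-0.047, 0.999, 0.0], [0.999, 0.047, 0.0], [0.0, 0.0, -1.0]]
force: [-2.8, 0.4, 9.7]
width: 55.6
gripper_force: 40.0
```

```bash
python3 - <<'E'
from h import *
s=observe();print(s['eef_pos'],s['force'],s['gripper_force'])
ims=[camera('wrist')[0:230,100:400],camera('side')[100:330,120:420]]
cv2.imwrite('pics/w7.png',cv2.resize(np.hstack(ims),(800,306),interpolation=cv2.INTER_CUBIC)[:,:,::-1])
E
```

```text
[524.379  65.444 114.664] [-2.823  0.444  9.709] 39.990101493895054
```

View pics/w7.png

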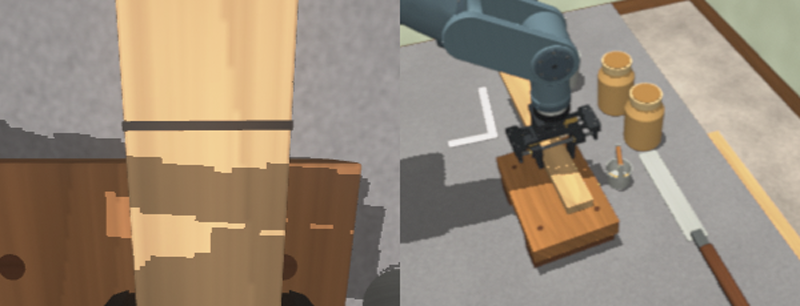

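The line is now at y=125, well past the edge at y≈160. It was level with the edge at 1.7 mm past, and I moved it 13 mm further, so about 15 mm. The slat lies flat and is pressed down with about 10 N, and the bottles, saw and square are where they were.

```bash
python3 -c "
from h import *
l=atz('wrist',94.1,252,114);e=atz('wrist',119.5,252,90);print((l-e)[1]);print(close_job())"
```

```text
11.750189716321898
the job is handed in; nothing more can be done
None
```

The job is handed in: the pail is standing upright on the table, and the slat is held flat and square on the bench. The cut line stands about 12–15 mm past the edge (7–23 mm allowed), but handing in gave no verdict, so I can't confirm a pass.

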